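# Press a tight dowel out of a housing with a drift

## Robot

A 7-joint arm with a two-finger parallel gripper is mounted at the origin on a cart in front of the work surface, level with it; the furniture and walls round the work are solid. World frame = base frame: x ahead of the robot, y to its left, z up, the work surface at z = 0. Lengths are in mm, angles in rad, forces in N, time in s.
With the tool pointing down it reaches from about 425 to 950 mm from the base axis. Payload 16.7 kg.
Tool frame: the origin (TCP) lies on the mounting face of the last link; the fingertips stand 199 mm ahead of it and the grasp point (between the pads) lies 180 mm ahead of it (env.grasp_offset is the distance from the TCP to the grasp point, in mm); z points along the fingers, y is the line along which they close (so a half turn about z gives the same grasp; the last joint's range is limited). The gripper opens to 94 mm and grips with 3 to 60 N. Pads are 16 mm wide; open, the fingers measure 119 mm over their backs; the gripper's body (75 mm by 177 mm) begins 78 mm behind the grasp point.
Start: joints at [1.159, 0.426, 0.074, 1.606, -0.034, 1.111, -0.067], TCP at [175.322, -651.805, 404.667] pointing down, gripper open.
Joint ranges: [-2.85, 2.85], [-0.5, 2.14], [-1.23, 1.37], [0.21, 2.46], [-1.02, 4.16], [0.16, 2.05], [-2.73, 2.73]. Speed limits (rad/s): [1.89, 1.89, 2.39, 2.39, 3.01, 3.01, 3.01].

## Interface

Orientations are given as a unit quaternion [x, y, z, w].
In Python, from rig import env, vision gives the robot as it stands.
- The arm moves only by the shell command python3 -m crank 'ROWS' [FORCE]. ROWS is JSON, a list of rows, each a list of 3 entries, a list of its own where there are three numbers: the shift along the tool's x, y, z in cm, then the turn, a rotation vector about the tool's x, y, z in rad, then the closure, from -1 (fully open) to 1 (shut), so that 0 is half open. In form: [[[dx, dy, dz], [wx, wy, wz], claw], ...]. A call has 1 to 12 rows; each row shifts and turns the commanded pose from where the row before left it, along the tool's axes as they then stand; what a row does not reach is not made up. A row lasts 1/10 s, in which the tool goes at most 50 mm and 8.59 degrees, less where a joint would pass 70% of its speed; a pose out of reach is approached as far as the arm can. A call with a gripper value outside its range is refused whole. The fingers move at their own pace and stop on an object; FORCE is the grip in N (left out, the last holds). Time passes only in rows, so rows that do not move let the fingers close. It gives the time, the measured TCP pose, the force, the opening and the grip force at its end, in the units of the state.
- env.get_state(): the state, without advancing time (a new reading comes with each control period).
- vision.read_camera(name): name is "scene" or "top" or "wrist"; returns a dict with "frame" (480x640x3 uint8, red, green, blue), "mtx" (3x3 intrinsics, pixels), "D" ([k1, k2, p1, p2, k3] as OpenCV has them; the pictures are not rectified), "rvec" (rotation vector, rad) and "tvec" (3), from world to camera coordinates, as OpenCV has them; the wrist camera has in their place "tool_from_camera" (4x4, takes a point from camera to tool coordinates, whose origin is the TCP and whose axes are the flange's). Camera axes: x right, y down, z forward; pixel columns grow to the right and rows downward; lengths in mm; the calibration is good to about 2 mm. A picture is of the moment at which its call begins: read the wrist's pose just before it. There is no depth.
- env.hand_in(): hands the job in; it is judged then, once.
The state is a dict: "time": time; "joint_positions": joint angles; "dq": joint speeds; "effort": joint torques, N m; "eef_pos": TCP position; "orientation": TCP orientation; "contact_force": force on the tool from outside, world axes, zero at the start; "moment": the same for the moment, N m; "finger_gap": finger opening in mm; "finger_force": force on a finger pad.
Only numpy, scipy, OpenCV 4.12 (cv2) and the standard library are available. Lean on these libraries where they do the work, as an engineer would, in place of code of your own. Each camera call takes 0.05 s, during which the arm holds its last target. There are 200 camera calls.

## Task

Take the steel drift out of its holder and use it to press the tight dowel down out of the bore of the housing on the stand, going in through the small hole in the top, so that the dowel drops free onto the sprung catch pan below. Press slowly and gently, stop as soon as you feel the dowel let go so that the pan is not pushed down, then stand the drift back in its holder and leave the other parts on the bench where they are.

Things in the scene. Friction and masses are not known exactly. Their poses are not given: they have to be found in the camera images.
- housing: Fixed press-out stand holding the housing; origin under the centre of its base plate, z up, bore on the z axis. Base 110 x 110 x 8 mm, four 12 mm pillars, aluminium flange plate 98 x 98 x 16 mm with its top 140 mm above the bench; four 6 mm bolt heads 40 mm out in x and y. The tight boss below reaches down differently at each start (up to 20 mm, not measured).
- hole (a point): Centre of the mouth of the knock-out hole, at the top face of the flange, 140 mm above the bench; z up. The hole is upright, 15 mm in diameter with a 3 mm chamfer, and goes through the 16 mm flange; below it the bore is wider (24 mm).
- dowel: Solid steel dowel, diameter 24 mm, length 30 mm, 0.12 kg, stuck upright in the bore, its lower end peeping out. Origin at its lower end, z up. Its top starts 17 to 54 mm below the flange top. It slides at 8 to 17 N, a third less in the last 8 mm; after 10 to 27 mm (not known beforehand) it lets go, the resistance drops to almost nothing and it falls 0.5 mm onto the pan. Never press it with over 25 N.
- catch (a joint): How far the sprung catch pan (disc, 48 mm wide) under the housing is pressed down, m: 0 when empty, about 0.0015 with the free dowel standing on it. When the dowel lets go the pan is 0.5 mm under it at every start. Spring 500 N/m, so it hardly resists; it must not be pushed beyond 0.005.
- drift_grip (a point): Middle of the dark ringed upper part of the drift (16 mm thick, 58 mm long), the place to grip: on the axis, 120 mm above the tip; z towards the head. The drift is a steel rod, 153 mm long, 0.16 kg; its lower 90 mm are 12 mm thick. It starts upright in its holder, tip 10 mm and this point 130 mm above the bench.
- drift_tip (a point): Centre of the flat lower end (tip) of the drift, 120 mm below drift_grip along its axis; z along the drift towards its head.
- holder: Fixed wooden block 70 x 70 x 50 mm with an upright hole for the drift. Origin at the centre of its underside; the hole is on the z axis.
- holder_mouth (a point): Centre of the mouth of the holder's hole, at the block's top, 50 mm above the bench; the hole has diameter 16 mm, depth 40 mm, a 2 mm chamfer.
- coupling_hub: Bystander: turned steel hub with flange, 66 mm diameter, 38 mm high; origin at the centre of its underside. Leave it alone.
- bearing: Bystander: ball bearing lying flat, 40 mm diameter, 12 mm high; origin at the centre of its underside. Leave it alone.
- grease_tin: Bystander: round tin with a lid, 70 mm diameter, 46 mm high; origin at the centre of its underside. Leave it alone.
Things that resemble listed ones, but are neither listed nor needed, are in the scene too. There is more than one size of the part that bears drift_grip; the job needs the smaller.

How it is judged (in metres and radians):
On the way, in this order (a step that is already met when the one before it is completed fails the run):
1. the tip of the drift is in the knock-out hole, more than 8 mm down (z of drift_tip in the frame of hole below -0.008 m and horizontal distance between drift_tip and hole below 0.005 m), for 0.1 s.
2. the dowel has been pressed free and weighs on the catch pan (value of joint catch above 0.0006 m and horizontal distance between dowel and hole below 0.012 m), for 0.2 s.
At the end, for the whole second after the job is handed in: Dowel upright (0.2 rad) and still on the catch pan, within 12 mm of the bore axis, its lower end below 70 mm, the pan down 0.6 to 4 mm; drift released, still and upright (0.2 rad) in its holder, tip within 5 mm of the hole's axis and at most 15 mm above the bench (all of step 2 and value of joint catch below 0.004 m and angle between each of dowel, drift_tip's own z axis and vertical below 0.2 rad and linear speed of each of dowel, drift below 0.02 m/s and z of dowel in the frame of housing below 0.07 m and horizontal distance between drift_tip and holder below 0.005 m and z of drift_tip in the frame of holder below 0.015 m); the robot touches nothing.
It fails at once if the drift presses on the dowel with more than 25 N (contact force between drift and dowel above 25 N).
It fails at once if the drift presses on the housing with more than 30 N (contact force between drift and housing above 30 N).
It fails at once if the catch pan is pushed down by more than 5 mm (value of joint catch above 0.005 m).
It fails at once if a bystander (hub, bearing or tin) is moved by more than 30 mm (distance of any of coupling_hub, bearing, grease_tin from where it was at the start of the episode above 0.03 m).
It also fails if it takes over 72 s, if anything falls off the work surface, if the arm or the gripper's body presses on something with over 40 N, if the wrist force passes 120 N, or if a joint passes its speed limit or range.

## Working session

There is one attempt and no reset: what is moved stays moved. The work goes in short steps, Python scripts to look and compute and a shell command to move; the robot and the scene stay as the last step left them, time stands still between calls to the robot, and variables do not carry over. Pictures are saved under pics/ and viewed, at most 10 in all, crops included, and the job is handed in when it is done.

```bash
ls; mkdir -p pics; python3 - <<'E'
from rig import env, vision
import cv2
print(env.get_state(), env.grasp_offset)
for n in ("scene","top"):
    c=vision.read_camera(n); cv2.imwrite(f"pics/{n}0.png",c["frame"][:,:,::-1])
    print(n,c["mtx"].round(1).tolist(),c["D"],c["rvec"],c["tvec"])
c=vision.read_camera("wrist"); print(c["tool_from_camera"],c["mtx"])
E
```

```text
pics
{'time': 0.0, 'joint_positions': array([ 1.15849641,  0.42669637,  0.07384767,  1.60662548, -0.03409004,
        1.11078781, -0.06708069]), 'dq': array([ 0.00168595, -0.00032705,  0.00056155,  0.00063299,  0.00199654,
        0.00119441, -0.00065191]), 'effort': array([-2.46403375e-03, -9.35831165e+01,  3.66571091e+00, -4.54206061e+01,
       -4.89451631e-02,  2.01229710e-02,  1.98222065e-04]), 'eef_pos': array([ 175.29141772, -651.64037281,  403.99097875]), 'orientation': array([ 9.91379608e-01,  1.31019378e-01, -1.30809292e-04, -6.15178475e-04]), 'contact_force': array([0.66368398, 0.58759255, 0.18590933]), 'moment': array([0.00180869, 0.0090263 , 0.00303274]), 'finger_force': 0.0, 'finger_gap': 93.99210427299721} 180.4
scene [[504.9, 0.0, 318.8], [0.0, 504.9, 233.3], [0.0, 0.0, 1.0]] [-0.03706233  0.          0.          0.          0.        ] [ 0.86013113 -2.16170413  1.4025279 ] [420.36118965 273.56651457 826.68539633]
top [[508.4, 0.0, 319.4], [0.0, 508.4, 237.3], [0.0, 0.0, 1.0]] [-0.12059021  0.          0.          0.          0.        ] [ 2.11045217 -2.11922285  0.18576596] [   4.03801452  600.07439345 1488.90421767]
[[ 1.87985525e-03 -9.70786227e-01 -2.39938673e-01  6.80841430e+01]
 [ 9.99998104e-01  1.70286576e-03  9.44962575e-04 -4.10631050e-02]
 [-5.08773304e-04 -2.39939994e-01  9.70787588e-01  2.05129312e+01]
 [ 0.00000000e+00  0.00000000e+00  0.00000000e+00  1.00000000e+00]] [[422.10444253   0.         320.2202337 ]
 [  0.         422.10444253 241.92371272]
 [  0.           0.           1.        ]]
```

View pics/scene0.png

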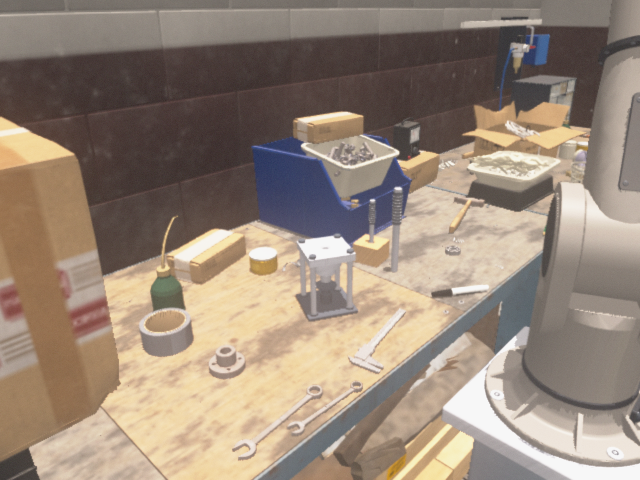

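View pics/top0.png

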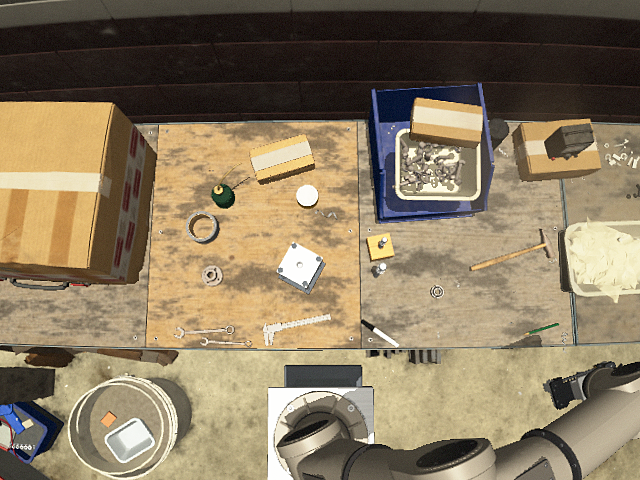

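The scene view shows the stand at (326,275), the holder with the small drift at (372,230), and the bigger decoy drift at (397,230). In the top view the housing is at (300,266), the holder at (380,246) and the decoy at (380,268). The blue bin is close behind the holder.

```bash
cat > h.py <<'E'
import numpy as np, cv2
from rig import env, vision
from scipy.spatial.transform import Rotation as R
def cam(n):
    s=env.get_state(); c=vision.read_camera(n)
    if n=="wrist":
        T=np.eye(4);T[:3,:3]=R.from_quat(s["orientation"]).as_matrix();T[:3,3]=s["eef_pos"]
        W=T@c["tool_from_camera"]
    else:
        r=cv2.Rodrigues(np.array(c["rvec"],float))[0];W=np.eye(4);W[:3,:3]=r.T;W[:3,3]=-r.T@np.array(c["tvec"]).ravel()
    return dict(f=c["frame"],W=W,K=c["mtx"],D=np.array(c["D"],float))
def ray(c,p):
    u=cv2.undistortPoints(np.array([[p]],float),c["K"],c["D"]).ravel()
    return c["W"][:3,3],c["W"][:3,:3]@np.r_[u,1]
def onz(c,p,z):
    o,d=ray(c,p);return o+d*(z-o[2])/d[2]
def proj(c,P):
    V=np.linalg.inv(c["W"]);return cv2.projectPoints(np.array([P],float),cv2.Rodrigues(V[:3,:3])[0],V[:3,3],c["K"],c["D"])[0].ravel()
def two(a,p,b,q):
    o1,d1=ray(a,p);o2,d2=ray(b,q);d1/=np.linalg.norm(d1);d2/=np.linalg.norm(d2)
    t=np.linalg.lstsq(np.c_[d1,-d2],o2-o1,rcond=None)[0];x=o1+t[0]*d1;y=o2+t[1]*d2
    return (x+y)/2,np.linalg.norm(x-y)
E
python3 - <<'E'
from h import *
c=cam("top");s=cam("scene")
a=cv2.resize(c["f"][220:310,260:400],None,fx=5.5,fy=5.5,interpolation=2)[:,:,::-1]
cv2.imwrite("pics/a.png",a)
for n,p,z in(("house",(300,266),140),("holder",(380,246),50),("drift",(382,239),163),("big",(379,266),180),("bin",(375,218),0)):print(n,onz(c,p,z).round(1))
for n,p in(("bin",(310,236)),("decoybase",(394,271)),("tin",(263,272))):print(n,onz(s,p,0).round(1))
print(two(c,(382,239),s,(372,201)),two(c,(379,266),s,(397,189)))
E
```

```text
house [501.1  55.8 140. ]
holder [ 573.4 -182.9   50. ]
drift [ 573.7 -177.   163. ]
big [ 494.6 -164.9  180. ]
bin [ 672.5 -174.6    0. ]
bin [ 791.  -177.9    0. ]
decoybase [ 486.1 -166.1    0. ]
tin [722.7  56.    0. ]
(array([ 572.85452092, -178.46682621,  159.64530926]), np.float64(3.6765799961856813)) (array([ 488.63994061, -162.41171746,  213.7189787 ]), np.float64(3.4513028466869913))
```

View pics/a.png

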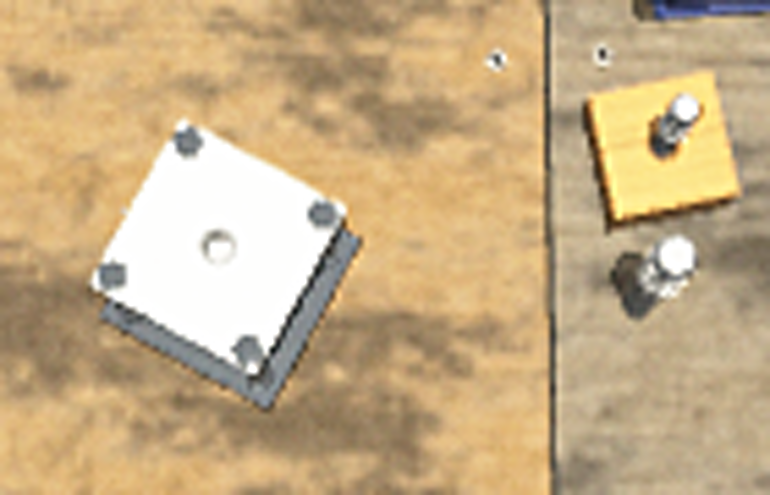

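```bash
python3 -m crank '[[[0,0,-4],[0,0,0.131],-1],[[0,0,-4],[0,0,0.131],-1],[[3,-3.5,-1],[0,0,0],-1],[[3,-3.5,0],[0,0,0],-1],[[3,-3.5,0],[0,0,0],-1],[[3,-3.5,0],[0,0,0],-1],[[3,-3.5,0],[0,0,0],-1],[[3,-3.5,0],[0,0,0],-1],[[3,-3.5,0],[0,0,0],-1],[[3,-3.5,0],[0,0,0],-1],[[3,-3.5,0],[0,0,0],-1],[[3,-3.5,0],[0,0,0],-1]]' 
python3 -m crank '[[[3,-4,0],[0,0,0],-1],[[3,-4,0],[0,0,0],-1],[[2,-4,0],[0,0,0],-1],[[0,0,0],[0,0,0],-1],[[0,0,0],[0,0,0],-1],[[0,0,0],[0,0,0],-1]]'
python3 - <<'E'
from h import *
c=cam("wrist");s=env.get_state();print(s["time"],s["eef_pos"],R.from_quat(s["orientation"]).as_matrix().round(4).tolist())
cv2.imwrite("pics/w1.png",c["f"][:,:,::-1])
print(proj(c,[574,-178,163]),proj(c,[574,-178,50]))
E
```

```text
time: 1.45
eef_pos: [475.9, -300.0, 494.9]
orientation: [1.0, 0.0, 0.0, 0.0]
contact_force: [0.7, -0.1, 0.5]
finger_gap: 94.0
finger_force: 0.0
time: 2.05
eef_pos: [554.5, -182.6, 494.6]
orientation: [1.0, -0.0, -0.0, 0.0]
contact_force: [-0.9, 0.0, -0.3]
finger_gap: 93.7
finger_force: 0.0
2.1 [ 554.39294762 -182.89645963  494.70546178] [[1.0, -0.0012, -0.0002], [-0.0012, -1.0, -0.0004], [-0.0002, 0.0004, -1.0]]
[313.0774159  204.84865577] [314.81186814 187.40408047]
```

View pics/w1.png

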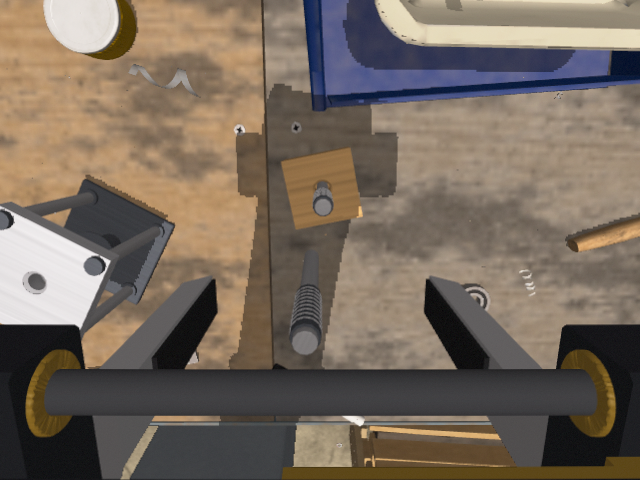

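The wrist view shows the small drift's head at (323,206), the holder's top face with corners (282,161), (350,149), (360,215) and (296,229), the hole at (35,283), and the decoy's head at (305,338).

```bash
python3 - <<'E'
from h import *
c=cam("wrist")
for n,p,z in(("head",(323,206),163),("hole",(35,283),140),("big",(305,338),212)):print(n,onz(c,p,z).round(1))
hsv=cv2.cvtColor(c["f"],cv2.COLOR_RGB2HSV)
g=cv2.GaussianBlur(cv2.cvtColor(c["f"],cv2.COLOR_RGB2GRAY),(3,3),0)
q=np.array([onz(c,p,50)[:2] for p in((282,161),(350,149),(360,215),(296,229))]);print(q.round(1),q.mean(0))
r=g[185:225,300:345];k=cv2.HoughCircles(cv2.resize(r,None,fx=4,fy=4,interpolation=2),3,1.2,50,param1=120,param2=.6,minRadius=25,maxRadius=60)
if k is not None:
  x,y,rad=k[0][0];p=(300+x/4-.4,185+y/4-.4);print(p,rad/4,onz(c,p,163))
r=g[265:302,10:60];k=cv2.HoughCircles(cv2.resize(r,None,fx=4,fy=4,interpolation=2),3,1.2,50,param1=120,param2=.6,minRadius=25,maxRadius=70)
if k is not None:
  x,y,rad=k[0][0];p=(10+x/4-.4,265+y/4-.4);print(p,rad/4,onz(c,p,140))
E
```

```text
head [ 573.1 -185.7  163. ]
hole [504.3  55.4 140. ]
big [ 490.6 -173.3  212. ]
[[ 600.  -145.9]
 [ 611.7 -212.9]
 [ 545.9 -224.3]
 [ 531.3 -158.9]] [ 572.24715073 -185.50175371]
(np.float32(36.75), np.float32(280.05002)) 9.01 [506.94267683  53.50266472 140.        ]
```

```bash
python3 -m crank '[[[1.8,0.25,2],[0,0,0],-1],[[0,0,4],[0,0,0],-1],[[0,0,4],[0,0,0],-1],[[0,0,3],[0,0,0],-1],[[0,0,3],[0,0,0],-1],[[0,0,2.4],[0,0,0],-1],[[0,0,0],[0,0,0],-1],[[0,0,0],[0,0,0],-1]]' 
python3 -m crank '[[[0,0,0],[0,0,0],1],[[0,0,0],[0,0,0],1],[[0,0,0],[0,0,0],1],[[0,0,0],[0,0,0],1],[[0,0,0],[0,0,0],1],[[0,0,0],[0,0,0],1],[[0,0,0],[0,0,0],1],[[0,0,0],[0,0,0],1],[[0,0,0],[0,0,0],1],[[0,0,0],[0,0,0],1]]' 60
python3 - <<'E'
from h import *
c=cam("wrist");cv2.imwrite("pics/w2.png",c["f"][:,:,::-1]);print(env.get_state())
E
```

```text
time: 2.95
eef_pos: [572.9, -184.8, 311.3]
orientation: [1.0, -0.0, -0.0, 0.0]
contact_force: [1.5, 0.1, 0.9]
finger_gap: 94.0
finger_force: 0.0
time: 3.95
eef_pos: [573.0, -184.0, 310.7]
orientation: [1.0, 0.0, -0.0, -0.0]
contact_force: [-0.8, -0.5, -1.0]
finger_gap: 17.5
finger_force: 0.0
{'time': 4.0, 'joint_positions': array([ 0.36921359,  0.41566954, -0.20938015,  1.8488109 ,  0.10835757,
        0.8880838 , -1.46133109]), 'dq': array([ 6.84447251e-04,  9.75925148e-04, -9.62906016e-04, -3.88510925e-04,
        6.93376559e-05, -3.81418061e-04,  1.17794854e-03]), 'effort': array([-1.99943106e-01, -8.67034292e+01, -2.25223236e+00, -3.92747140e+01,
       -8.79295031e-02, -5.01932111e-02, -3.24538928e-05]), 'eef_pos': array([ 572.99375761, -184.00424559,  310.70102362]), 'orientation': array([ 9.99999924e-01,  3.90133085e-04,  5.28705608e-06, -1.20399674e-05]), 'contact_force': array([-0.42376895,  0.03863092, -0.47629907]), 'moment': array([0.03186177, 0.03554194, 0.02309951]), 'finger_force': 60.00454366207123, 'finger_gap': 14.98316264259726}
```

View pics/w2.png

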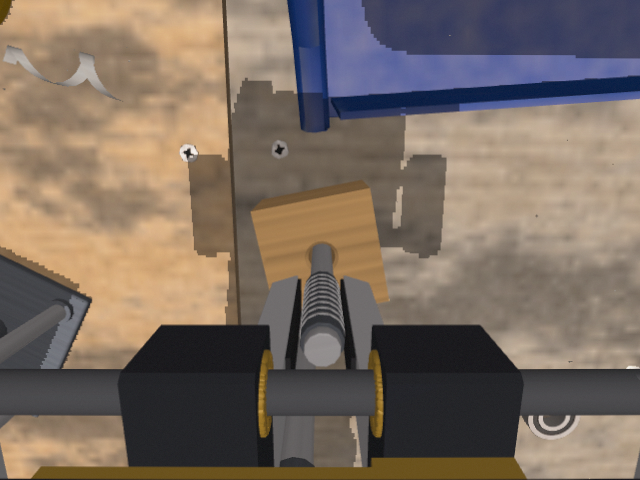

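The drift is gripped, with its head at (322,345) and its shaft entering the holder mouth at (321,255). I'll lift it straight out, then move above the housing.

```bash
python3 -m crank '[[[0,0,-0.5],[0,0,0],1],[[0,0,-1],[0,0,0],1],[[0,0,-1],[0,0,0],1],[[0,0,-1],[0,0,0],1],[[0,0,-1],[0,0,0],1],[[0,0,-1.5],[0,0,0],1],[[0,0,-2],[0,0,0],1],[[0,0,-3],[0,0,0],1],[[0,0,-3],[0,0,0],1],[[0,0,-2],[0,0,0],1],[[0,0,0],[0,0,0],1],[[0,0,0],[0,0,0],1]]' 
python3 - <<'E'
from h import *
c=cam("wrist");cv2.imwrite("pics/w3.png",c["f"][:,:,::-1]);s=env.get_state();print(s["eef_pos"],s["contact_force"],s["finger_gap"])
E
python3 -m crank '[[[-1,-3.5,0],[0,0,0],1],[[-1,-3.5,0],[0,0,0],1],[[-1,-3.5,0],[0,0,0],1],[[-1,-3.5,0],[0,0,0],1],[[-1,-3.5,0],[0,0,0],1],[[-1,-3.5,0],[0,0,0],1],[[-0.8,-2.9,0],[0,0,0],1],[[0,0,0],[0,0,0],1],[[0,0,0],[0,0,0],1],[[0,0,0],[0,0,0],1]]' 
python3 - <<'E'
from h import *
c=cam("wrist");s=env.get_state();print(s["eef_pos"],s["contact_force"],s["finger_gap"])
a=c["f"][:,:,::-1]
b=cv2.imread("pics/w3.png")
o=np.hstack([b[100:400,200:440],a[100:400,200:440]]);cv2.imwrite("pics/w4.png",cv2.resize(o,None,fx=1.66,fy=1.66,interpolation=2)); cv2.imwrite("pics/w4f.png",a)
E
```

```text
time: 5.2
eef_pos: [572.8, -184.0, 471.0]
orientation: [1.0, 0.0, 0.0, 0.0]
contact_force: [-0.2, -0.4, -2.0]
finger_gap: 15.3
finger_force: 60.0
[ 572.67553353 -183.98713555  470.13443287] [-0.825156   -0.15224029 -2.40298165] 15.20060469319868
time: 6.25
eef_pos: [505.0, 53.9, 470.1]
orientation: [1.0, -0.0, -0.001, 0.0]
contact_force: [0.2, -0.2, -1.7]
finger_gap: 15.2
finger_force: 60.0
[505.02461215  53.79746132 470.16754195] [ 0.38584938 -0.77750614 -1.71642521] 15.228354709727263
```

View pics/w4.png

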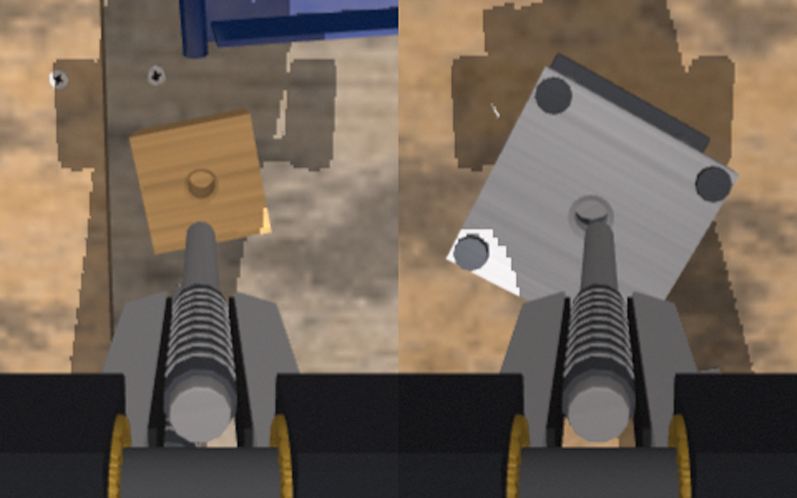

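Left half: the holder's hole is at about (321,211) full-frame, with the drift tip in front at (321,242). Right half: the knock-out hole is at about (316,231), with the tip at (320,242). I'll zoom in for better accuracy.

```bash
python3 - <<'E'
import cv2,numpy as np
a=cv2.imread("pics/w3.png")[190:270,295:345];b=cv2.imread("pics/w4f.png")[190:270,295:345]
o=cv2.resize(np.hstack([a,b]),None,fx=7,fy=7,interpolation=2)
for i in range(0,80,10): cv2.putText(o,str(190+i),(0,i*7+4),0,.35,(0,0,255),1); cv2.line(o,(0,i*7),(8,i*7),(0,0,255),1)
cv2.imwrite("pics/z.png",cv2.convertScaleAbs(o,alpha=1.5))
E
```

```text
(no output)
```

View pics/z.png

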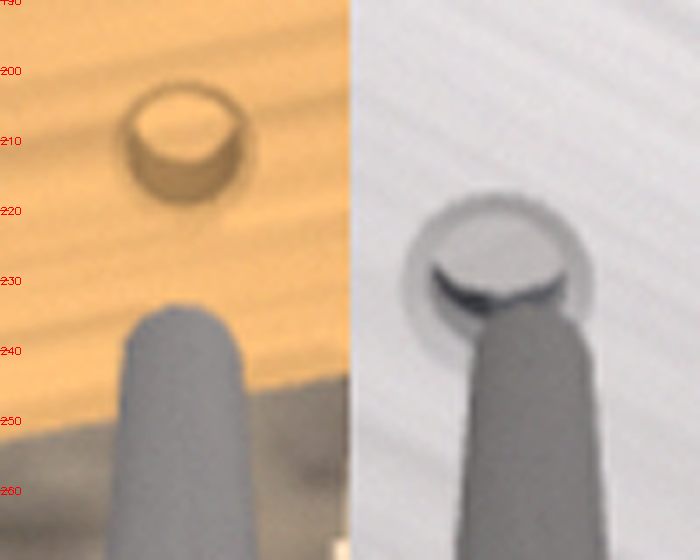

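The zoom gives the holder hole centre at (321.1,210.0) with the tip at (320.7,241.4). The knock-out hole centre is at (315.9,230.5) with the tip at (320.4,241.4).

```bash
python3 - <<'E'
from h import *
c=cam("wrist");s=env.get_state();e=s["eef_pos"];zt=e[2]-180.4-120
W=c["W"].copy()
h=onz(c,(315.9,230.5),140);t=onz(c,(320.4,241.4),zt);print("tip z",zt,"hole",h,"tip",t,"d",h-t,"tcp",e)
hd=onz(c,(320.5,347),zt+153);print("head",hd)
W[:3,3]+=np.array([572.68,-183.99,470.13])-e;c["W"]=W
h=onz(c,(321.1,210.0),50);t2=onz(c,(320.7,241.4),zt);print("holder",h,"tip",t2,"tcp offset for holder",h-t2)
E
```

```text
tip z 169.84734925151224 hole [505.17622546  56.4121899  140.        ] tip [504.11400867  53.07166375 169.84734925] d [  1.06221679   3.34052615 -29.84734925] tcp [505.02797936  53.80747437 470.24734925]
head [505.97214634  53.23802062 322.84734925]
holder [ 573.18970568 -185.54855998   50.        ] tip [ 571.79514215 -184.93031998  169.84734925] tcp offset for holder [   1.39456353   -0.61824001 -119.84734925]
```

```bash
python3 -m crank '[[[0.1,-0.33,0],[0,0,0],1],[[0,0,1],[0,0,0],1],[[0,0,1],[0,0,0],1],[[0,0,0.5],[0,0,0],1],[[0,0,0],[0,0,0],1],[[0,0,0],[0,0,0],1],[[0,0,0],[0,0,0],1]]'
cat > chk.py <<'E'
import sys
from rig import env
s=env.get_state();f=s["contact_force"]
print(f.round(1),s["moment"].round(2),s["eef_pos"].round(2),round(s["time"],2))
lo,hi=float(sys.argv[1]),float(sys.argv[2])
sys.exit(0 if lo<f[2]<hi and abs(f[0])<8 and abs(f[1])<8 else 1)
E
python3 chk.py -9 3 && python3 -m crank '[[[0,0,0.2],[0,0,0],1],[[0,0,0.2],[0,0,0],1],[[0,0,0.2],[0,0,0],1]]' >/dev/null && python3 chk.py -9 3 && python3 -m crank '[[[0,0,0.2],[0,0,0],1],[[0,0,0.2],[0,0,0],1],[[0,0,0.2],[0,0,0],1]]' >/dev/null && python3 chk.py -9 3 && python3 -m crank '[[[0,0,0.2],[0,0,0],1],[[0,0,0.2],[0,0,0],1],[[0,0,0.2],[0,0,0],1],[[0,0,0],[0,0,0],1],[[0,0,0],[0,0,0],1],[[0,0,0],[0,0,0],1]]' >/dev/null && python3 chk.py -9 3
```

```text
time: 7.05
eef_pos: [505.9, 58.3, 446.0]
orientation: [1.0, 0.0, 0.0, -0.0]
contact_force: [-0.4, 0.3, -0.8]
finger_gap: 15.2
finger_force: 60.0
[-0.4  0.3 -0.8] [ 0.03  0.07 -0.03] [505.9   58.27 445.99] 7.05
[ 0.1 -0.7 -1.4] [-0.02 -0.   -0.03] [505.76  58.23 439.6 ] 7.35
[ 0.   0.8 -1.5] [ 0.04  0.02 -0.02] [505.79  58.22 433.5 ] 7.65
[ 0.  -0.6 -1.2] [0.05 0.   0.01] [505.82  58.25 427.81] 8.25
```

```bash
python3 -m crank '[[[0,0.08,0],[0,0,0],1],[[0,0,0],[0,0,0],1],[[0,0,0],[0,0,0],1]]' >/dev/null; python3 chk.py -9 3 && python3 -m crank '[[[0,0,0.1],[0,0,0],1],[[0,0,0.1],[0,0,0],1],[[0,0,0.1],[0,0,0],1],[[0,0,0.1],[0,0,0],1]]' >/dev/null && python3 chk.py -9 3 && python3 -m crank '[[[0,0,0.1],[0,0,0],1],[[0,0,0.1],[0,0,0],1],[[0,0,0.1],[0,0,0],1],[[0,0,0.1],[0,0,0],1]]' >/dev/null && python3 chk.py -9 3 && python3 -m crank '[[[0,0,0.1],[0,0,0],1],[[0,0,0.1],[0,0,0],1],[[0,0,0.1],[0,0,0],1],[[0,0,0.1],[0,0,0],1]]' >/dev/null && python3 chk.py -9 3 && python3 -m crank '[[[0,0,0.1],[0,0,0],1],[[0,0,0.1],[0,0,0],1],[[0,0,0.1],[0,0,0],1],[[0,0,0.1],[0,0,0],1]]' >/dev/null && python3 chk.py -9 3 && python3 -m crank '[[[0,0,0.1],[0,0,0],1],[[0,0,0.1],[0,0,0],1],[[0,0,0.1],[0,0,0],1],[[0,0,0.1],[0,0,0],1]]' >/dev/null && python3 chk.py -9 3 && python3 -m crank '[[[0,0,0.1],[0,0,0],1],[[0,0,0.1],[0,0,0],1],[[0,0,0.1],[0,0,0],1],[[0,0,0.1],[0,0,0],1]]' >/dev/null && python3 chk.py -9 3 && python3 -m crank '[[[0,0,0.1],[0,0,0],1],[[0,0,0.1],[0,0,0],1],[[0,0,0.1],[0,0,0],1],[[0,0,0.1],[0,0,0],1]]' >/dev/null && python3 chk.py -9 3
```

```text
[-0.1  0.3 -1.7] [-0.01 -0.   -0.02] [505.81  57.4  427.77] 8.55
[-0.8 -0.5 -1.9] [ 0.05 -0.03 -0.03] [505.78  57.41 423.55] 8.95
[ 0.2  0.1 -1.5] [-0.01  0.03  0.04] [505.79  57.43 419.59] 9.35
[ 0.   0.3 -0.8] [-0.02  0.02  0.  ] [505.79  57.47 415.61] 9.75
[ 0.7  0.  -1.8] [ 0.01 -0.02 -0.04] [505.81  57.43 411.63] 10.15
[-0.3  0.  -2.6] [-0.01  0.03  0.  ] [505.8   57.44 407.62] 10.55
[ 0.2  0.2 -1.4] [0.02 0.02 0.01] [505.78  57.45 403.6 ] 10.95
[-0.5 -0.  -1.7] [-0.    0.02  0.04] [505.8   57.46 399.64] 11.35
```

```bash
python3 -m crank '[[[0,0,0.1],[0,0,0],1],[[0,0,0.1],[0,0,0],1],[[0,0,0.1],[0,0,0],1]]' >/dev/null && python3 chk.py -9 3 && python3 -m crank '[[[0,0,0.1],[0,0,0],1],[[0,0,0.1],[0,0,0],1],[[0,0,0.1],[0,0,0],1]]' >/dev/null && python3 chk.py -9 3 && python3 -m crank '[[[0,0,0.1],[0,0,0],1],[[0,0,0.1],[0,0,0],1],[[0,0,0.1],[0,0,0],1]]' >/dev/null && python3 chk.py -9 3 && python3 -m crank '[[[0,0,0.1],[0,0,0],1],[[0,0,0.1],[0,0,0],1],[[0,0,0.1],[0,0,0],1]]' >/dev/null && python3 chk.py -9 3 && python3 -m crank '[[[0,0,0.1],[0,0,0],1],[[0,0,0.1],[0,0,0],1],[[0,0,0.1],[0,0,0],1]]' >/dev/null && python3 chk.py -9 3 
```

```text
[-0.1  0.3 -1.1] [0.07 0.02 0.02] [505.8   57.42 396.63] 11.65
[ 0.7  0.5 -1.2] [ 0.02  0.04 -0.01] [505.79  57.44 393.59] 11.95
[-2.9 -1.  11.7] [-0.18  0.76 -0.02] [506.1   57.53 391.42] 12.25
```

```bash
python3 -m crank '[[[0,0,0.05],[0,0,0],1],[[0,0,0.05],[0,0,0],1]]' >/dev/null && python3 chk.py 2 19 && python3 -m crank '[[[0,0,0.05],[0,0,0],1],[[0,0,0.05],[0,0,0],1]]' >/dev/null && python3 chk.py 2 19 && python3 -m crank '[[[0,0,0.05],[0,0,0],1],[[0,0,0.05],[0,0,0],1]]' >/dev/null && python3 chk.py 2 19 && python3 -m crank '[[[0,0,0.05],[0,0,0],1],[[0,0,0.05],[0,0,0],1]]' >/dev/null && python3 chk.py 2 19 && python3 -m crank '[[[0,0,0.05],[0,0,0],1],[[0,0,0.05],[0,0,0],1]]' >/dev/null && python3 chk.py 2 19
```

```text
[-1.7  0.1 11.7] [-0.1   0.68 -0.01] [506.14  57.58 390.64] 12.45
[-1.4 -0.9 12.2] [-0.09  0.56  0.05] [506.19  57.57 389.73] 12.65
[-1.8  0.3 13. ] [-0.11  0.64 -0.03] [506.2   57.58 388.74] 12.85
[-2.3 -0.2 12.6] [-0.09  0.54 -0.02] [506.23  57.59 387.74] 13.05
[-0.9 -0.7 12.5] [-0.14  0.53 -0.02] [506.22  57.59 386.73] 13.25
```

```bash
python3 -m crank '[[[0,0,0.05],[0,0,0],1],[[0,0,0.05],[0,0,0],1]]' >/dev/null && python3 chk.py 4.5 19 && python3 -m crank '[[[0,0,0.05],[0,0,0],1],[[0,0,0.05],[0,0,0],1]]' >/dev/null && python3 chk.py 4.5 19 && python3 -m crank '[[[0,0,0.05],[0,0,0],1],[[0,0,0.05],[0,0,0],1]]' >/dev/null && python3 chk.py 4.5 19 && python3 -m crank '[[[0,0,0.05],[0,0,0],1],[[0,0,0.05],[0,0,0],1]]' >/dev/null && python3 chk.py 4.5 19 && python3 -m crank '[[[0,0,0.05],[0,0,0],1],[[0,0,0.05],[0,0,0],1]]' >/dev/null && python3 chk.py 4.5 19 && python3 -m crank '[[[0,0,0.05],[0,0,0],1],[[0,0,0.05],[0,0,0],1]]' >/dev/null && python3 chk.py 4.5 19 && python3 -m crank '[[[0,0,0.05],[0,0,0],1],[[0,0,0.05],[0,0,0],1]]' >/dev/null && python3 chk.py 4.5 19 && python3 -m crank '[[[0,0,0.05],[0,0,0],1],[[0,0,0.05],[0,0,0],1]]' >/dev/null && python3 chk.py 4.5 19
```

```text
[-1.4 -0.2 11.8] [-0.11  0.58  0.01] [506.21  57.6  385.71] 13.45
[-2.4 -0.8 11.5] [-0.12  0.53  0.02] [506.21  57.6  384.72] 13.65
[-1.5 -0.8 11.1] [-0.11  0.53 -0.02] [506.19  57.58 383.69] 13.85
[-1.9 -1.  10.1] [-0.05  0.54 -0.02] [506.18  57.59 382.64] 14.05
[ 0.7  0.4 -2.2] [0.02 0.   0.05] [505.79  57.43 380.67] 14.25
```

The force has dropped from 10 N to nothing after about 10.5 mm, so the dowel has let go. I'll stop, back out and look.

```bash
python3 -m crank '[[[0,0,-0.1],[0,0,0],1],[[0,0,-0.5],[0,0,0],1],[[0,0,-1],[0,0,0],1],[[0,0,-1.5],[0,0,0],1],[[0,0,-1.5],[0,0,0],1],[[0,0,-1.5],[0,0,0],1],[[0,0,-1.5],[0,0,0],1],[[0,0,-1.4],[0,0,0],1],[[0,0,0],[0,0,0],1],[[0,0,0],[0,0,0],1]]'
python3 - <<'E'
from h import *
c=cam("scene");a=c["f"][:,:,::-1][180:330,280:440]
cv2.imwrite("pics/s2.png",cv2.resize(a,None,fx=4,fy=4,interpolation=2))
for z in(38,68,80):print(z,proj(c,[505.2,56.4,z]))
E
```

```text
time: 15.25
eef_pos: [505.7, 57.4, 470.7]
orientation: [1.0, 0.0, 0.0, -0.0]
contact_force: [-0.4, -0.2, -1.7]
finger_gap: 14.9
finger_force: 60.0
38 [326.64221287 288.37612419]
68 [326.51188591 276.22940585]
80 [326.45883421 271.29323654]
```

View pics/s2.png

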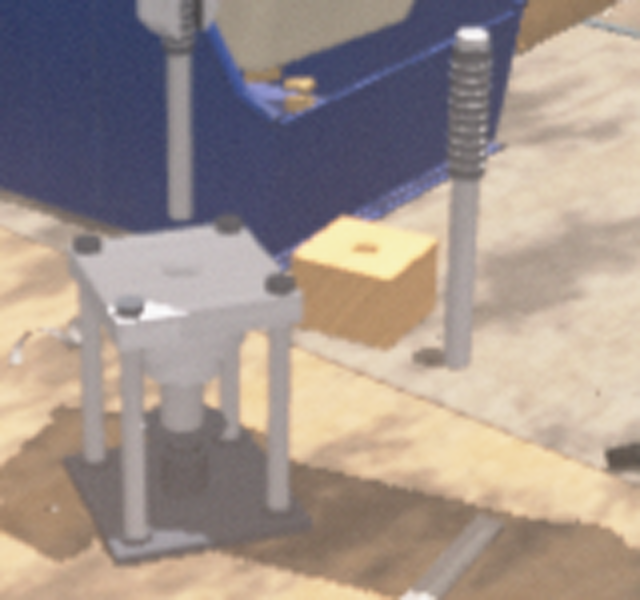

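The dowel now hangs clear below the boss at crop (182,405), standing upright on the dark pan. The drift is clear of the flange, and the holder's hole at crop (365,247) is empty. I'll take the drift back.

```bash
python3 -m crank '[[[1,3.5,0],[0,0,0],1],[[1,3.5,0],[0,0,0],1],[[1,3.5,0],[0,0,0],1],[[1,3.5,0],[0,0,0],1],[[1,3.5,0],[0,0,0],1],[[1,3.5,0],[0,0,0],1],[[0.77,3.2,0],[0,0,0],1],[[0,0,0],[0,0,0],1],[[0,0,0],[0,0,0],1],[[0,0,0],[0,0,0],1]]'
python3 -m crank '[[[0,0,2],[0,0,0],1],[[0,0,3],[0,0,0],1],[[0,0,3],[0,0,0],1],[[0,0,2],[0,0,0],1],[[0,0,1],[0,0,0],1],[[0,0,0],[0,0,0],1],[[0,0,0],[0,0,0],1],[[0,0,0],[0,0,0],1]]'
python3 - <<'E'
from h import *
c=cam("wrist");s=env.get_state();e=s["eef_pos"];print(e)
a=c["f"][:,:,::-1][200:300,270:370];cv2.imwrite("pics/w5.png",cv2.resize(a,None,fx=6,fy=6,interpolation=2))
print("predicted tip px",proj(c,[e[0]-.9,e[1]-.8,e[2]-300.4]),"hole px",proj(c,[573.2,-185.5,50]))
E
```

```text
time: 16.3
eef_pos: [573.6, -183.5, 470.1]
orientation: [1.0, 0.001, -0.0, -0.0]
contact_force: [0.8, 0.1, -2.3]
finger_gap: 15.0
finger_force: 60.0
time: 17.1
eef_pos: [574.0, -184.4, 362.0]
orientation: [1.0, 0.0, 0.001, 0.0]
contact_force: [0.1, 0.1, -1.5]
finger_gap: 15.2
finger_force: 60.0
[ 573.97896164 -184.45337816  361.92051222]
predicted tip px [320.50983053 242.59124307] hole px [320.82930579 238.53923881]
```

View pics/w5.png

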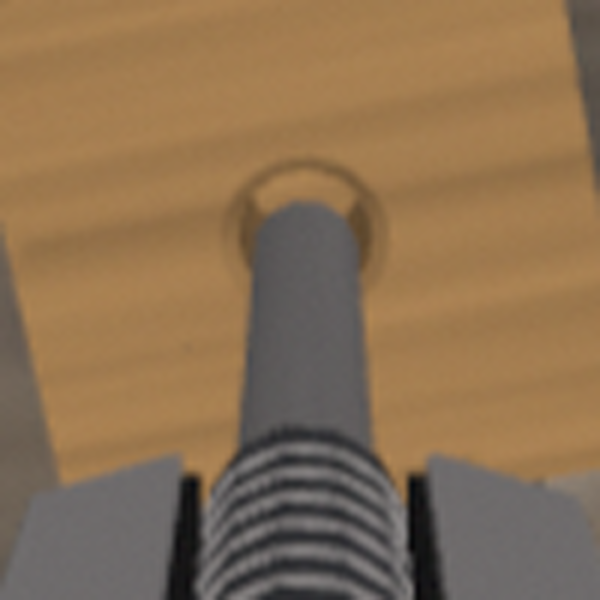

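The tip, at crop (307,250), is centred over the mouth at crop (306,230), which is about the offset expected from the height difference. I'll insert it.

```bash
python3 -m crank '[[[0,0,0.4],[0,0,0],1],[[0,0,0.4],[0,0,0],1],[[0,0,0.4],[0,0,0],1],[[0,0,0.2],[0,0,0],1],[[0,0,0],[0,0,0],1]]' >/dev/null && python3 chk.py -9 4 && python3 -m crank '[[[0,0,0.5],[0,0,0],1],[[0,0,0.5],[0,0,0],1],[[0,0,0.5],[0,0,0],1],[[0,0,0.5],[0,0,0],1]]' >/dev/null && python3 chk.py -9 4 && python3 -m crank '[[[0,0,0.4],[0,0,0],1],[[0,0,0.4],[0,0,0],1],[[0,0,0.4],[0,0,0],1],[[0,0,0],[0,0,0],1],[[0,0,0],[0,0,0],1]]' >/dev/null && python3 chk.py -9 4 && python3 -m crank '[[[0,0,0.1],[0,0,0],1],[[0,0,0.1],[0,0,0],1],[[0,0,0.05],[0,0,0],1],[[0,0,0],[0,0,0],1],[[0,0,0],[0,0,0],1]]' >/dev/null && python3 chk.py -9 4
```

```text
[-0.4 -0.1 -1.1] [ 0.03 -0.01  0.03] [ 573.56 -184.52  346.2 ] 17.65
[ 0.1 -0.1 -1.3] [0.   0.05 0.01] [ 573.62 -184.5   326.11] 18.05
[ 0.   0.  -1.2] [-0.02  0.02  0.01] [ 573.7  -184.51  314.72] 18.55
[-0.4 -0.3 -0.9] [ 0.03  0.06 -0.01] [ 573.7  -184.52  312.23] 19.05
```

```bash
python3 -m crank '[[[0,0,0.1],[0,0,0],1],[[0,0,0],[0,0,0],1],[[0,0,0],[0,0,0],0.5],[[0,0,0],[0,0,0],0],[[0,0,0],[0,0,0],-0.5],[[0,0,0],[0,0,0],-1],[[0,0,0],[0,0,0],-1],[[0,0,0],[0,0,0],-1],[[0,0,0],[0,0,0],-1],[[0,0,0],[0,0,0],-1]]'
python3 -m crank '[[[0,0,-1],[0,0,0],-1],[[0,0,-2],[0,0,0],-1],[[0,0,-3],[0,0,0],-1],[[0,0,-4],[0,0,0],-1],[[0,0,-4],[0,0,0],-1],[[0,0,-4],[0,0,0],-1],[[0,0,0],[0,0,0],-1],[[0,0,0],[0,0,0],-1],[[0,0,0],[0,0,0],-1]]'
python3 - <<'E'
from h import *
c=cam("scene");a=c["f"][:,:,::-1][180:330,280:440]
cv2.imwrite("pics/s3.png",cv2.resize(a,None,fx=5,fy=4,interpolation=2) if 0 else cv2.resize(a,None,fx=4,fy=4,interpolation=2))
E
```

```text
time: 20.05
eef_pos: [573.7, -184.5, 311.2]
orientation: [1.0, 0.0, -0.0, -0.0]
contact_force: [0.2, 0.3, -0.0]
finger_gap: 75.7
finger_force: 0.0
time: 20.95
eef_pos: [573.4, -184.5, 490.6]
orientation: [1.0, 0.0, -0.0, -0.0]
contact_force: [0.2, -0.8, 0.6]
finger_gap: 93.9
finger_force: 0.0
```

View pics/s3.png

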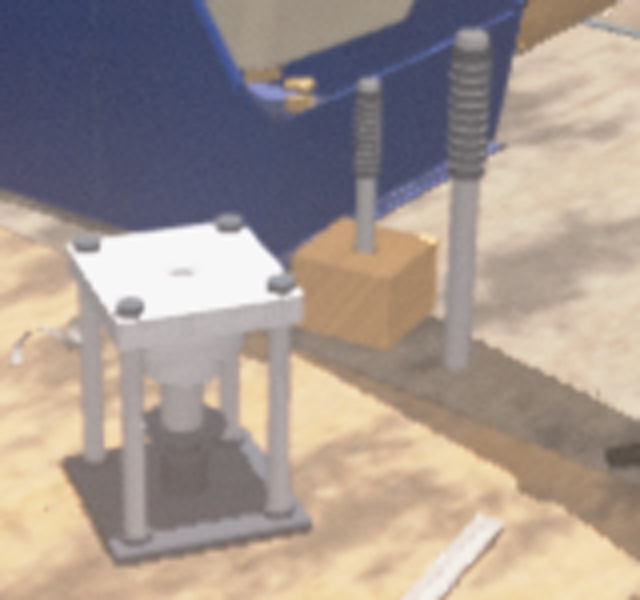

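The drift stands upright in its holder, with its head at crop (370,85). The dowel is on the pan at crop (182,405), and the decoy has not moved. I'll hand in now.

```bash
python3 -c "
from rig import env
print(env.hand_in())"
```

```text
the job is handed in; nothing more can be done
None
```

I pressed the dowel free onto the catch pan, stood the drift back in its holder, touched none of the other parts, and handed the job in at about 21 s; the hand-in gave no verdict, and I saw the dowel on the pan only in the camera, without measuring the pan's depth.

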